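Make up an order of three marker lamps

TASK

Make up the shallow order tray so that it holds exactly three marker lamps, counting any lamp that is already in it, taking what is missing from the deep stock bin; the lamps left over stay in the stock bin, and all lamps must stand upright on their bases, lens up. The lenses are brittle, so grip them lightly and set each lamp down rather than dropping it. The flat reflectors, wherever they lie, and everything else on the table stay where they are.

Things in the scene. Friction and masses are not known exactly. Their poses are not given: they have to be found in the camera images.
- lamp1: marker lamp: (sizes in mm) upright plain cylinder, diameter 40, straight sides to 35 high, then a shallow dome to 46 high; black base below an orange plastic lens; about 60 g. Origin at underside centre, z up through the dome. It cracks if the fingers press with more than 50 N in all (25 N a finger); 5 to 10 N a finger holds it safely
- lamp2: marker lamp: (sizes in mm) upright plain cylinder, diameter 40, straight sides to 35 high, then a shallow dome to 46 high; black base below an orange plastic lens; about 60 g. Origin at underside centre, z up through the dome. It cracks if the fingers press with more than 50 N in all (25 N a finger); 5 to 10 N a finger holds it safely
- lamp3: marker lamp: (sizes in mm) upright plain cylinder, diameter 40, straight sides to 35 high, then a shallow dome to 46 high; black base below an orange plastic lens; about 60 g. Origin at underside centre, z up through the dome. It cracks if the fingers press with more than 50 N in all (25 N a finger); 5 to 10 N a finger holds it safely
- lamp4: marker lamp: (sizes in mm) upright plain cylinder, diameter 40, straight sides to 35 high, then a shallow dome to 46 high; black base below an orange plastic lens; about 60 g. Origin at underside centre, z up through the dome. It cracks if the fingers press with more than 50 N in all (25 N a finger); 5 to 10 N a finger holds it safely
- lamp5: marker lamp: (sizes in mm) upright plain cylinder, diameter 40, straight sides to 35 high, then a shallow dome to 46 high; black base below an orange plastic lens; about 60 g. Origin at underside centre, z up through the dome. It cracks if the fingers press with more than 50 N in all (25 N a finger); 5 to 10 N a finger holds it safely
- reflector1: flat round reflector, diameter 44 mm, only 11 mm high, black with an orange face; not a lamp. Origin at the centre of its underside
- reflector2: flat round reflector, diameter 44 mm, only 11 mm high, black with an orange face; not a lamp. Origin at the centre of its underside
- stock_bin: stock bin, fixed: the deeper of the two open blue plastic boxes, with a paper label on its -x face; in mm, outside 240 (x) x 270 (y) x 45 high, walls and floor 4 thick. Origin at the centre of its underside (inner floor 4 above), axes along its sides
- order_tray: order tray, fixed: shallow open blue plastic tray with a small lug at the top of each y end; in mm, outside 250 (x) x 210 (y, without lugs; 242 over the lugs) x 25 high, walls and floor 4 thick. Origin at the centre of its underside (inner floor 4 above), axes along its sides
- spray_can: spray can, upright cylinder diameter 54, height 150, origin under its centre; a bystander, sizes in mm
- tape_roll: roll of packing tape lying flat, outer diameter 100, 48 high, origin under its centre; a bystander, sizes in mm
- carton: closed cardboard carton 110 x 150 x 50 high, origin under its centre; a bystander, sizes in mm
- screwdriver: screwdriver lying flat along its own x, about 200 long and 30 thick, red handle to -x; a bystander, sizes in mm
- relay: small black relay with a paper label, 30 x 30 x 36 high, origin under its centre; a bystander, sizes in mm
Mind the look-alikes: they are no part of the job. Leave any blue or pink look-alike of the lamp2 alone.

How it is judged:
By the outcome, as a careful person would: the job done as asked, in the order asked, and still so for the second after the job is handed in, with the robot touching nothing.
It also fails if it takes over 67 s, if anything falls off the work surface, if the arm or the gripper's body presses on something with over 40 N, if the wrist force passes 120 N, or if a joint passes its speed limit or range.

ROBOT

A 6-joint arm with a two-finger parallel gripper is mounted at the origin on the work surface. World frame = base frame: x ahead of the robot, y to its left, z up, the work surface at z = 0. Lengths are in m, angles in rad, forces in N, time in s.
With the tool pointing down it reaches from about 0.35 to 0.775 m from the base axis. Payload 5.5 kg.
Tool frame: the origin (TCP) lies at the very end of the fingers, on their centre line; the grasp point (between the pads) lies 19 mm behind it; z points along the fingers, y is the direction in which the jaws open and shut (so a half turn about z gives the same grasp; the last joint's range is limited). The gripper opens to 85 mm and grips with 20 to 120 N. Pads are 22 mm wide; open, the fingers measure 114 mm over their backs; the gripper's body (76 mm by 85 mm) begins 54 mm behind the grasp point. The pads swing forward as they close: fully open they stand 13 mm farther back than shut.
Start: joints at [-0.14, 0.313, 0.046, 1.304, 0, 1.431], TCP at [0.575, -0, 0.231] pointing down, gripper open.
Joint ranges: [-2.76, 2.76], [-0.86, 1.69], [-1.03, 1.26], [-2.2, 2.34], [-1.47, 1.5], [-3.14, 3.14]. Speed limits (rad/s): [2.57, 2.57, 3.14, 3.14, 3.14, 3.14].

INTERFACE

Orientations are given as a unit quaternion [w, x, y, z].
In Python, from workcell import get_state, imaging, env, spotter gives the robot as it stands.
- The arm moves only by the tool play_rows, never from a script. Its argument "moves" is a list of rows, each an object with "claw": the finger opening in cm, from 0 to 8.54; "delta_pos": the shift along the tool's x, y, z in cm, a list of three; "twist": the turn about the tool's z in degrees. A call has 1 to 12 rows; each row is the pose to reach, as a shift and turn from the pose commanded when the call began, along the tool's axes at that moment; what a row does not reach only later rows make up. A row lasts 1/8 s, in which the tool goes at most 62.5 mm and 10.7 degrees, less where a joint would pass 70% of its speed; a pose out of reach is approached as far as the arm can. A call with a gripper value outside its range is refused whole. The fingers move at their own pace and stop on an object; "force" is the grip in N (left out, the last holds). Time passes only in rows, so rows that repeat a pose let the fingers close. It gives the time, the measured TCP pose, the force and the opening at its end, in the units of the state.
- get_state(): the state, without advancing time (a new reading comes with each control period).
- imaging.read_camera(name): name is "scene" or "side" or "wrist"; returns the picture (420x560x3 uint8, red, green, blue); there is no depth.
- imaging.camera_info(name): a dict with "fx", "fy", "cx", "cy" (pixels), "world_to_cam" (4x4, takes a point from world to camera coordinates). Camera axes: x right, y down, z forward; pixel columns grow to the right and rows downward; lengths in m; the calibration is good to about 2 mm. A picture is of the moment at which its call begins: read the wrist's pose just before it. camera_info takes no time and is no camera call; for the wrist camera it gives the pose at the moment of the call.
- env.hand_in(): hands the job in, once; it reports no verdict.
Trained networks look in the newest picture that a camera, given by its name, has taken for a name from the list of things; names that differ only in an ending like _2 or _b are one class to them, and where a whole thing is asked for, a point or a joint stands for the part that bears it (a point fixed in the world has none). Each returns a list of dicts, best first, with "conf" (0 to 1); they miss things now and then, are a little off and sometimes report something else, mostly with a low value. They report only what shows in the picture. A call takes as long as a camera call. They do not tell look-alikes from the thing itself.
- spotter.spot_in(camera, query): "extent" ([left, top, right, bottom] in pixels, round what is visible of it).
The state is a dict: "clock": time; "joint_pos": joint angles; "qvel": joint speeds; "tau": joint torques, N m; "tcp_pos": TCP position; "orientation": TCP orientation; "wrist_force": force on the tool from outside, world axes, zero at the start; "ft_torque": the same for the moment, N m; "finger_gap": finger opening in m.
Only numpy, scipy, OpenCV 4.12 (cv2) and the standard library are available. Lean on these libraries where they do the work, as an engineer would, in place of code of your own. Each camera call takes 0.05 s, during which the arm holds its last target. There are 200 camera calls.

## Working session

There is one attempt and no reset: what is moved stays moved. The work goes in short steps, Python scripts to look and compute and a tool call to move; the robot and the scene stay as the last step left them, time stands still between calls to the robot, and variables do not carry over. Pictures are saved under pics/ and viewed, about 8 in all and at most 12, crops included, and the job is handed in when it is done.

Besides the shell and the picture viewer there is one more tool, called after "Emit:" as a command line: name --argument value ..., lists and objects as JSON in quotes. play_rows: Moves the arm, as the interface text tells. Its arguments: {"type":"object","properties":{"moves":{"type":"array"},"force":{"type":"number"}},"required":["moves"]}

```bash
mkdir -p pics; cat > h.py <<'E'
from workcell import get_state, imaging, env, spotter
import numpy as np, cv2
def pix2w(info,u,v,z):
    T=np.array(info["world_to_cam"]);R=T[:3,:3];t=T[:3,3];c=-R.T@t
    d=R.T@np.array([(u-info["cx"])/info["fx"],(v-info["cy"])/info["fy"],1.]);return c+d*(z-c[2])/d[2]
def w2pix(info,p):
    T=np.array(info["world_to_cam"]);q=T[:3,:3]@np.array(p)+T[:3,3];return np.array([info["fx"]*q[0]/q[2]+info["cx"],info["fy"]*q[1]/q[2]+info["cy"]])
def snap(n,f):
    i=imaging.camera_info(n);im=imaging.read_camera(n);cv2.imwrite(f,im[:,:,::-1]);return i,im
E
python3 - <<'E'
from h import *
s=get_state();print(s)
for n in("scene","side"):
    i,im=snap(n,f"pics/{n}0.png")
    T=np.array(i["world_to_cam"]);print(n,"cam at",-T[:3,:3].T@T[:3,3])
    for q in("lamp1","reflector1","stock_bin","order_tray","spray_can"):
        for d in spotter.spot_in(n,q):
            e=d["extent"];u,v=(e[0]+e[2])/2,(e[1]+e[3])/2
            print(q,round(d["conf"],2),np.round(e),np.round(pix2w(i,u,v,.027),3))
E
```

```text
{'clock': 0.0, 'joint_pos': array([-1.39592304e-01,  3.13994418e-01,  4.49787067e-02,  1.30356995e+00,
        2.51174035e-05,  1.43118231e+00]), 'qvel': array([ 0.00129793,  0.00169579,  0.00106766, -0.00211647, -0.00020363,
        0.00113315]), 'tau': array([-2.90074182e-03, -4.80629075e+01,  2.98531097e+01,  1.95313990e-02,
       -3.83516899e-04, -4.27451073e-05]), 'tcp_pos': array([5.74503014e-01, 7.22405695e-05, 2.30412141e-01]), 'orientation': array([-7.22056766e-04,  7.07098830e-01,  7.07114166e-01, -5.28409576e-04]), 'wrist_force': array([ 0.04081817, -0.70865519, -0.74988838]), 'ft_torque': array([-0.01365728,  0.01540318,  0.01899143]), 'finger_gap': 0.0851861347632865}
scene cam at [ 1.39073501 -0.94867386  0.92825705]
lamp1 0.71 [253. 178. 264. 197.] [0.533 0.005 0.027]
lamp1 0.63 [308. 156. 319. 172.] [0.591 0.263 0.027]
lamp1 0.61 [310. 185. 322. 199.] [0.706 0.116 0.027]
lamp1 0.55 [339. 164. 353. 176.] [0.714 0.306 0.027]
lamp1 0.54 [280. 173. 292. 184.] [0.575 0.114 0.027]
lamp1 0.47 [293. 162. 303. 178.] [0.57  0.19  0.027]
reflector1 0.47 [289. 153. 298. 160.] [0
[... 314 characters left out ...]
7. 290. 295. 310.] [0.461 0.209 0.027]
lamp1 0.83 [216. 231. 227. 247.] [0.686 0.146 0.027]
lamp1 0.82 [263. 244. 277. 264.] [0.558 0.119 0.027]
lamp1 0.8 [296. 222. 309. 240.] [0.525 0.011 0.027]
lamp1 0.79 [164. 279. 179. 300.] [0.695 0.323 0.027]
lamp1 0.76 [217. 286. 236. 314.] [0.574 0.279 0.027]
lamp1 0.71 [296. 260. 313. 284.] [0.461 0.121 0.027]
lamp1 0.7 [240. 267. 257. 291.] [0.563 0.207 0.027]
reflector1 0.91 [256. 321. 276. 342.] [0.46  0.294 0.027]
reflector1 0.5 [326. 176. 341. 189.] [ 0.534 -0.196  0.027]
stock_bin 0.74 [187. 222. 341. 368.] [0.509 0.224 0.027]
order_tray 0.65 [280. 155. 390. 230.] [ 0.515 -0.16   0.027]
spray_can 0.75 [117. 348. 165. 405.] [0.615 0.5   0.027]
```

```bash
python3 - <<'E'
import cv2
a=cv2.imread('pics/scene0.png')[100:280,150:390];b=cv2.imread('pics/side0.png')[130:400,100:420]
cv2.imwrite('pics/a.png',cv2.resize(a,(800,600),interpolation=2));cv2.imwrite('pics/b.png',cv2.resize(b,(710,600),interpolation=2))
E
```

```text
(no output)
```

View pics/a.png

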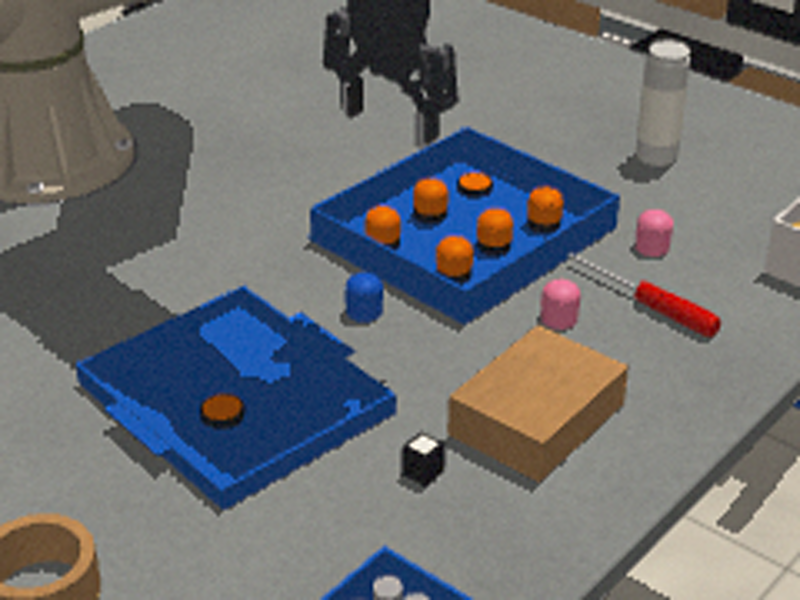

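View pics/b.png

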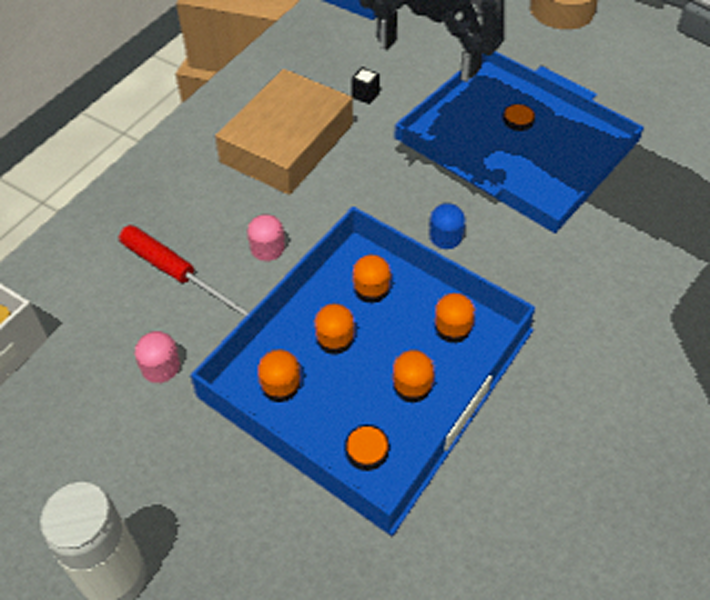

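The scene view (a.png) and side view (b.png) agree. There are five upright lamps and one reflector in the stock bin. The tray holds only a reflector, at about px (217,236) in the scene view, so three lamps must move. The pink and blue look-alikes stand outside both boxes.

```bash
python3 - <<'E'
from h import *
a=imaging.camera_info("scene");b=imaging.camera_info("side")
A=lambda x,y,z:np.round(pix2w(a,150+.3*x,100+.3*y,z)[:2],3)
B=lambda x,y,z:np.round(pix2w(b,100+.4507*x,130+.45*y,z)[:2],3)
print("tray rim scene",[A(*p,.025) for p in((78,368),(243,290),(395,398),(225,490))])
print("tray rim side",[B(*p,.025) for p in((396,130),(490,53),(642,128),(557,220))])
print("bin rim side",[B(*p,.045) for p in((352,208),(533,312),(392,525),(195,378))])
print("bin rim scene",[A(*p,.045) for p in((310,208),(467,127),(618,198),(462,303))])
print("refl",A(222,405,.015),B(519,113,.015),"stock refl",B(367,446,.015),A(475,182,.015))
print("blue",A(365,298,.023),B(448,226,.023), "can",A(660,150,.0),B(100,590,0))
print("lamp tops scene",[A(*p,.027) for p in((383,226),(431,200),(455,258),(495,230),(545,208))])
print("lamp side",[B(*p,.027) for p in((455,317),(413,374),(372,277),(334,327),(279,374))])
w=imaging.camera_info("wrist");T=np.array(w["world_to_cam"]);print(-T[:3,:3].T@T[:3,3],T[:3,:3],w["fx"])
E
```

```text
tray rim scene [array([ 0.403, -0.275]), array([ 0.432, -0.072]), array([ 0.676, -0.107]), array([ 0.643, -0.306])]
tray rim side [array([ 0.66 , -0.091]), array([ 0.627, -0.297]), array([ 0.39 , -0.267]), array([ 0.421, -0.063])]
bin rim side [array([0.626, 0.064]), array([0.388, 0.083]), array([0.4  , 0.351]), array([0.638, 0.33 ])]
bin rim scene [array([0.396, 0.073]), array([0.415, 0.341]), array([0.653, 0.321]), array([0.644, 0.039])]
refl [ 0.545 -0.215] [ 0.542 -0.217] stock refl [0.464 0.289] [0.474 0.282]
blue [0.54  0.003] [0.527 0.012] can [0.591 0.519] [0.596 0.519]
lamp tops scene [array([0.466, 0.12 ]), array([0.472, 0.2  ]), array([0.57 , 0.122]), array([0.569, 0.196]), array([0.585, 0.272])]
lamp side [array([0.459, 0.121]), array([0.463, 0.204]), array([0.562, 0.124]), array([0.561, 0.2  ]), array([0.578, 0.276])]
[0.57420536 0.06728151 0.37433934] [[ 9.99999668e-01 -4.77429441e-04  6.59858140e-04]
 [-6.35064441e-04 -9.64330620e-01  2.64699927e-01]
 [ 5.09945871e-04 -2.64700258e-01 -9.64330604e-01]] 332.5223011163587
```

Emit:
play_rows --moves '[{"claw": 6,"delta_pos": [6,-2,0],"twist": 0},{"claw": 6,"delta_pos": [12,-4,0],"twist": 0},{"claw": 6,"delta_pos": [18,-5,0],"twist": 0},{"claw": 6,"delta_pos": [21,-5.5,0],"twist": 0},{"claw": 6,"delta_pos": [21,-5.5,0],"twist": 0},{"claw": 6,"delta_pos": [21,-5.5,0],"twist": 0},{"claw": 6,"delta_pos": [21,-5.5,0],"twist": 0}]' --force 20

```text
clock: 1.48
tcp_pos: [0.5204, 0.2088, 0.2313]
orientation: [0.0, 0.708, 0.706, -0.0]
wrist_force: [-0.6, -0.6, -0.7]
finger_gap: 0.0597
```

```bash
cat > look.py <<'E'
from h import *
import sys
f=sys.argv[1];print({k:np.round(v,4) for k,v in get_state().items() if k in("clock","tcp_pos","orientation","finger_gap")})
i,im=snap("wrist",f)
hsv=cv2.cvtColor(im,cv2.COLOR_RGB2HSV);m=cv2.inRange(hsv,(5,150,60),(20,255,255))
n,l,st,c=cv2.connectedComponentsWithStats(m)
for k in range(1,n):
    if st[k][4]>80: print("orange",st[k],np.round(c[k]), "z.045:",np.round(pix2w(i,*c[k],.045)[:2],3),"z.015:",np.round(pix2w(i,*c[k],.015)[:2],3))
for q in("lamp1","reflector1"):
    for d in spotter.spot_in("wrist",q):
        e=d["extent"];print(q,round(d["conf"],2),np.round(e),np.round(pix2w(i,(e[0]+e[2])/2,(e[1]+e[3])/2,.027 if q=="lamp1" else .012)[:2],3))
E
python3 look.py pics/w1.png
```

```text
{'clock': np.float64(1.475), 'tcp_pos': array([0.5204, 0.2088, 0.2313]), 'orientation': array([ 1.000e-04,  7.077e-01,  7.065e-01, -1.000e-04]), 'finger_gap': np.float64(0.0597)}
orange [ 210   81   39   40 1232] [229. 100.] z.045: [0.47  0.287] z.015: [0.466 0.287]
orange [ 319   92   43   42 1355] [340. 113.] z.045: [0.576 0.275] z.015: [0.582 0.275]
orange [ 208  163   39   40 1228] [228. 183.] z.045: [0.466 0.207] z.015: [0.461 0.201]
orange [ 303  167   38   40 1201] [321. 187.] z.045: [0.56  0.203] z.015: [0.564 0.196]
orange [ 303  233   36   40 1164] [320. 252.] z.045: [0.561 0.131] z.015: [0.565 0.118]
orange [ 213  235   34   41 1131] [229. 255.] z.045: [0.464 0.128] z.015: [0.459 0.114]
orange [477 294  83  26 978] [519. 305.] z.045: [0.787 0.066] z.015: [0.811 0.047]
orange [535 331  21  17 112] [547. 339.] z.045: [0.827 0.022] z.015: [ 0.855 -0.001]
orange [444 390  32  30 353] [457. 408.] z.045: [ 0.737 -0.078] z.015: [ 0.757 -0.11 ]
lamp1 0.91 [271. 312. 308. 356.] [0.53  0.016]
lamp1 0.89 [317.  92. 363. 132.] [0.579 0.276]
lamp1 0.84 [203. 162. 250. 203.] [0.462 0.204]
lamp1 0.82 [302. 231. 337. 273.] [0.563 0.123]
lamp1 0.77 [214. 234. 250. 278.] [0.464 0.119]
lamp1 0.75 [414. 219. 466. 263.] [0.698 0.136]
lamp1 0.59 [435.  40. 494.  88.] [0.698 0.321]
reflector1 0.63 [207.  77. 253. 124.] [0.467 0.288]
```

View pics/w1.png

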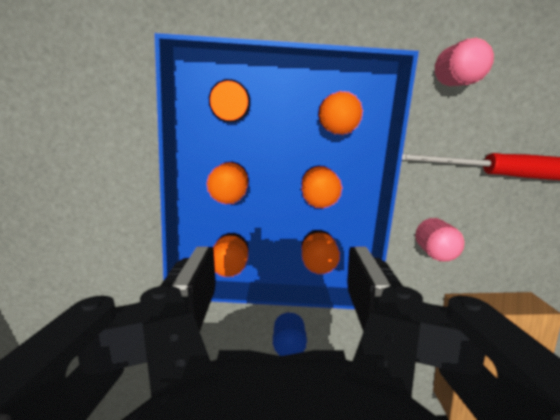

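The wrist view confirms it: five lamp domes, at px (340,113), (228,183), (321,187), (320,252) and (229,255), and the reflector at (229,100). I'll take the lamp at (0.563, 0.122) first.

Emit:
play_rows --moves '[{"claw": 6,"delta_pos": [-5,2.5,2],"twist": 0},{"claw": 6,"delta_pos": [-8.7,4.3,6],"twist": 0},{"claw": 6,"delta_pos": [-8.7,4.3,11],"twist": 0},{"claw": 6,"delta_pos": [-8.7,4.3,14],"twist": 0},{"claw": 6,"delta_pos": [-8.7,4.3,16],"twist": 0},{"claw": 6,"delta_pos": [-8.7,4.3,18],"twist": 0},{"claw": 6,"delta_pos": [-8.7,4.3,20],"twist": 0},{"claw": 6,"delta_pos": [-8.7,4.3,21.3],"twist": 0},{"claw": 6,"delta_pos": [-8.7,4.3,22],"twist": 0},{"claw": 6,"delta_pos": [-8.7,4.3,22],"twist": 0},{"claw": 6,"delta_pos": [-8.7,4.3,22],"twist": 0}]' --force 20

```text
clock: 3.0
tcp_pos: [0.5637, 0.123, 0.012]
orientation: [0.0, 0.707, 0.707, 0.001]
wrist_force: [0.3, 0.5, -0.3]
finger_gap: 0.0603
```

Emit:
play_rows --moves '[{"claw": 5,"delta_pos": [0,0,0],"twist": 0},{"claw": 4.5,"delta_pos": [0,0,0],"twist": 0},{"claw": 4.2,"delta_pos": [0,0,0],"twist": 0},{"claw": 3.8,"delta_pos": [0,0,0],"twist": 0},{"claw": 3.5,"delta_pos": [0,0,0],"twist": 0},{"claw": 3.5,"delta_pos": [0,0,0],"twist": 0},{"claw": 3.5,"delta_pos": [0,0,0],"twist": 0}]' --force 20

```text
clock: 3.88
tcp_pos: [0.5632, 0.123, 0.0116]
orientation: [0.0, 0.707, 0.707, 0.0]
wrist_force: [-0.5, 0.1, 4.9]
finger_gap: 0.0393
```

Emit:
play_rows --moves '[{"claw": 3.5,"delta_pos": [0,0,-0.5],"twist": 0},{"claw": 3.5,"delta_pos": [0,0,-1.5],"twist": 0},{"claw": 3.5,"delta_pos": [0,0,-4],"twist": 0},{"claw": 3.5,"delta_pos": [0,0,-7],"twist": 0},{"claw": 3.5,"delta_pos": [0,0,-10.5],"twist": 0},{"claw": 3.5,"delta_pos": [0,0,-12],"twist": 0},{"claw": 3.5,"delta_pos": [0,0,-12],"twist": 0},{"claw": 3.5,"delta_pos": [0,0,-12],"twist": 0}]'

```text
clock: 4.88
tcp_pos: [0.5622, 0.1229, 0.1299]
orientation: [-0.001, 0.707, 0.707, -0.001]
wrist_force: [0.5, -0.7, -0.7]
finger_gap: 0.0394
```

Emit:
play_rows --moves '[{"claw": 3.5,"delta_pos": [-3,0.2,0],"twist": 0},{"claw": 3.5,"delta_pos": [-8,0.5,0],"twist": 0},{"claw": 3.5,"delta_pos": [-13,0.8,0],"twist": 0},{"claw": 3.5,"delta_pos": [-18,1,0],"twist": 0},{"claw": 3.5,"delta_pos": [-22.5,1.3,0],"twist": 0},{"claw": 3.5,"delta_pos": [-25.5,1.5,0],"twist": 0},{"claw": 3.5,"delta_pos": [-26.4,1.5,0],"twist": 0},{"claw": 3.5,"delta_pos": [-26.4,1.5,0],"twist": 0},{"claw": 3.5,"delta_pos": [-26.4,1.5,0],"twist": 0}]'

```text
clock: 6.0
tcp_pos: [0.5776, -0.1397, 0.1308]
orientation: [-0.001, 0.707, 0.708, -0.0]
wrist_force: [0.5, 0.4, -0.3]
finger_gap: 0.0393
```

```bash
python3 look.py pics/w2.png; python3 - <<'E'
from h import *
im=cv2.imread('pics/w2.png');i=imaging.camera_info("wrist")
# predicted inner-floor outline and slots
c=np.array([.53,-.185]);t=np.radians(-8);R=np.array([[np.cos(t),-np.sin(t)],[np.sin(t),np.cos(t)]])
P=[w2pix(i,[*(c+R@np.array(p)),.025]) for p in((-.125,-.105),(.125,-.105),(.125,.105),(-.125,.105))]
cv2.polylines(im,[np.int32(P)],True,(0,255,255),1)
for q in((.577,-.141),(.478,-.127),(.464,-.221)):
    cv2.circle(im,tuple(int(v) for v in w2pix(i,[*q,.004])),4,(0,255,0),-1)
cv2.imwrite('pics/w2b.png',im)
E
```

```text
{'clock': np.float64(6.0), 'tcp_pos': array([ 0.5776, -0.1397,  0.1308]), 'orientation': array([-6.000e-04,  7.067e-01,  7.076e-01, -1.000e-04]), 'finger_gap': np.float64(0.0393)}
orange [ 479    0   81  143 5518] [529.  64.] z.045: [ 0.735 -0.043] z.015: [ 0.756 -0.039]
orange [474 112  14  28 106] [481. 128.] z.045: [ 0.711 -0.083] z.015: [ 0.729 -0.084]
orange [ 229  223  104  115 9318] [281. 281.] z.045: [ 0.577 -0.197] z.015: [ 0.577 -0.213]
lamp1 0.95 [229. 218. 331. 340.] [ 0.576 -0.205]
lamp1 0.95 [183.   1. 244.  26.] [ 0.532 -0.009]
```

View pics/w2b.png

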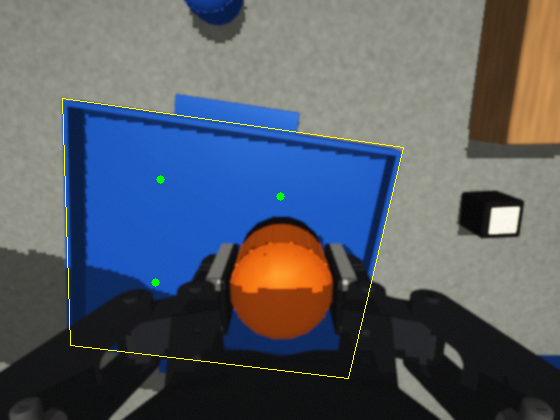

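The overlaid tray outline fits the picture, corners at px (63,98) and (402,149), and the lamp is held upright at (281,281). I'll set it down here.

Emit:
play_rows --moves '[{"claw": 3.5,"delta_pos": [0,0,3],"twist": 0},{"claw": 3.5,"delta_pos": [0,0,7],"twist": 0},{"claw": 3.5,"delta_pos": [0,0,9.5],"twist": 0},{"claw": 3.5,"delta_pos": [0,0,11],"twist": 0},{"claw": 3.5,"delta_pos": [0,0,11.5],"twist": 0},{"claw": 3.5,"delta_pos": [0,0,11.8],"twist": 0},{"claw": 3.5,"delta_pos": [0,0,12],"twist": 0},{"claw": 3.5,"delta_pos": [0,0,12],"twist": 0},{"claw": 3.5,"delta_pos": [0,0,12],"twist": 0}]'

```text
clock: 7.28
tcp_pos: [0.5783, -0.1412, 0.0118]
orientation: [0.0, 0.707, 0.707, 0.0]
wrist_force: [0.1, 0.3, -1.0]
finger_gap: 0.0394
```

Emit:
play_rows --moves '[{"claw": 3.5,"delta_pos": [0,0,0.05],"twist": 0},{"claw": 4.3,"delta_pos": [0,0,0.05],"twist": 0},{"claw": 5,"delta_pos": [0,0,0.05],"twist": 0},{"claw": 6,"delta_pos": [0,0,0.05],"twist": 0},{"claw": 6,"delta_pos": [0,0,0.05],"twist": 0},{"claw": 6,"delta_pos": [0,0,0.05],"twist": 0},{"claw": 6,"delta_pos": [0,0,-2],"twist": 0},{"claw": 6,"delta_pos": [0,0,-5],"twist": 0},{"claw": 6,"delta_pos": [0,0,-10],"twist": 0},{"claw": 6,"delta_pos": [0,0,-12],"twist": 0},{"claw": 6,"delta_pos": [0,0,-12],"twist": 0}]'

```text
clock: 8.65
tcp_pos: [0.5794, -0.1415, 0.1333]
orientation: [0.002, 0.707, 0.707, 0.001]
wrist_force: [0.5, -0.6, -0.1]
finger_gap: 0.0596
```

Emit:
play_rows --moves '[{"claw": 6,"delta_pos": [4,0,0],"twist": 0},{"claw": 6,"delta_pos": [10,0,0],"twist": 0},{"claw": 6,"delta_pos": [16,-0.5,0],"twist": 0},{"claw": 6,"delta_pos": [22,-1,0],"twist": 0},{"claw": 6,"delta_pos": [28,-1.5,0],"twist": 0},{"claw": 6,"delta_pos": [32.5,-1.5,0],"twist": 0},{"claw": 6,"delta_pos": [34.1,-1.5,0],"twist": 0},{"claw": 6,"delta_pos": [34.1,-1.5,0],"twist": 0},{"claw": 6,"delta_pos": [34.1,-1.5,0],"twist": 0},{"claw": 6,"delta_pos": [34.1,-1.5,0],"twist": 0}]'

```text
clock: 9.9
tcp_pos: [0.5632, 0.1984, 0.1312]
orientation: [0.0, 0.708, 0.706, -0.0]
wrist_force: [-0.4, 0.3, 0.4]
finger_gap: 0.06
```

```bash
python3 look.py pics/w3.png; python3 - <<'E'
from h import *
i,im=snap("side","pics/side1.png")
for d in spotter.spot_in("side","lamp1"):
    e=d["extent"];print(round(d["conf"],2),np.round(e),np.round(pix2w(i,(e[0]+e[2])/2,(e[1]+e[3])/2,.027)[:2],3))
E
```

```text
{'clock': np.float64(9.9), 'tcp_pos': array([0.5632, 0.1984, 0.1312]), 'orientation': array([ 0.000e+00,  7.079e-01,  7.063e-01, -2.000e-04]), 'finger_gap': np.float64(0.06)}
orange [ 122   53   55   57 2456] [149.  81.] z.045: [0.477 0.285] z.015: [0.466 0.288]
orange [ 276   66   58   62 2741] [304.  97.] z.045: [0.578 0.275] z.015: [0.58  0.276]
orange [ 118  168   64   58 2772] [150. 196.] z.045: [0.469 0.208] z.015: [0.457 0.2  ]
orange [ 254  173   53   58 2358] [280. 202.] z.045: [0.562 0.203] z.015: [0.562 0.195]
orange [129 266  43  39 741] [149. 283.] z.045: [0.461 0.14 ] z.015: [0.448 0.123]
orange [539 339  21  16 155] [552. 344.] z.045: [0.782 0.083] z.015: [0.811 0.06 ]
lamp1 0.83 [128. 261. 175. 308.] [0.455 0.128]
lamp1 0.75 [252. 171. 308. 233.] [0.561 0.198]
lamp1 0.69 [410. 241. 478. 304.] [0.696 0.138]
lamp1 0.61 [274.  65. 338. 128.] [0.58  0.276]
lamp1 0.61 [116. 165. 186. 226.] [0.463 0.204]
lamp1 0.58 [438.   0. 523.  64.] [0.698 0.317]
lamp1 0.57 [439. 335. 560. 420.] [0.759 0.034]
reflector1 0.72 [120.  48. 182. 117.] [0.466 0.287]
reflector1 0.36 [252. 175. 306. 235.] [0.561 0.192]
0.86 [276. 286. 292. 310.] [0.467 0.206]
0.77 [307. 181. 318. 201.] [ 0.57  -0.132]
0.74 [295. 222. 309. 238.] [0.527 0.011]
0.68 [213. 229. 227. 247.] [0.692 0.144]
0.65 [216. 286. 236. 315.] [0.574 0.28 ]
0.65 [294. 258. 316. 285.] [0.46  0.119]
0.62 [243. 266. 258. 290.] [0.56  0.202]
0.56 [165. 279. 178. 298.] [0.697 0.32 ]
```

Lamp 1 stands in the tray, and the second target is confirmed at (0.562, 0.20).

Emit:
play_rows --moves '[{"claw": 6,"delta_pos": [0.1,-0.1,4],"twist": 0},{"claw": 6,"delta_pos": [0.1,-0.1,7],"twist": 0},{"claw": 6,"delta_pos": [0.1,-0.1,9.5],"twist": 0},{"claw": 6,"delta_pos": [0.1,-0.1,11.3],"twist": 0},{"claw": 6,"delta_pos": [0.1,-0.1,12],"twist": 0},{"claw": 6,"delta_pos": [0.1,-0.1,12],"twist": 0},{"claw": 5,"delta_pos": [0.1,-0.1,12],"twist": 0},{"claw": 4.5,"delta_pos": [0.1,-0.1,12],"twist": 0},{"claw": 4.2,"delta_pos": [0.1,-0.1,12],"twist": 0},{"claw": 3.8,"delta_pos": [0.1,-0.1,12],"twist": 0},{"claw": 3.5,"delta_pos": [0.1,-0.1,12],"twist": 0},{"claw": 3.5,"delta_pos": [0.1,-0.1,12],"twist": 0}]' --force 20

```text
clock: 11.65
tcp_pos: [0.5625, 0.201, 0.012]
orientation: [0.0, 0.707, 0.707, 0.0]
wrist_force: [-1.4, -0.0, 6.0]
finger_gap: 0.0396
```

Emit:
play_rows --moves '[{"claw": 3.5,"delta_pos": [0,0,0],"twist": 0},{"claw": 3.5,"delta_pos": [0,0,-0.5],"twist": 0},{"claw": 3.5,"delta_pos": [0,0,-1.5],"twist": 0},{"claw": 3.5,"delta_pos": [0,0,-4],"twist": 0},{"claw": 3.5,"delta_pos": [0,0,-7],"twist": 0},{"claw": 3.5,"delta_pos": [0,0,-10.5],"twist": 0},{"claw": 3.5,"delta_pos": [0,0,-12],"twist": 0},{"claw": 3.5,"delta_pos": [0,0,-12],"twist": 0},{"claw": 3.5,"delta_pos": [0,0,-12],"twist": 0}]'

```text
clock: 12.78
tcp_pos: [0.5612, 0.2008, 0.1299]
orientation: [-0.001, 0.707, 0.707, -0.001]
wrist_force: [-0.8, -0.9, -1.1]
finger_gap: 0.0394
```

Emit:
play_rows --moves '[{"claw": 3.5,"delta_pos": [-3,-1,0],"twist": 0},{"claw": 3.5,"delta_pos": [-8,-2.5,0],"twist": 0},{"claw": 3.5,"delta_pos": [-13,-4,0],"twist": 0},{"claw": 3.5,"delta_pos": [-18,-5.5,0],"twist": 0},{"claw": 3.5,"delta_pos": [-23,-6.8,0],"twist": 0},{"claw": 3.5,"delta_pos": [-28,-7.8,0],"twist": 0},{"claw": 3.5,"delta_pos": [-31.5,-8.4,0],"twist": 0},{"claw": 3.5,"delta_pos": [-32.8,-8.4,0],"twist": 0},{"claw": 3.5,"delta_pos": [-32.8,-8.4,0],"twist": 0},{"claw": 3.5,"delta_pos": [-32.8,-8.4,0],"twist": 0}]'

```text
clock: 14.02
tcp_pos: [0.4779, -0.1258, 0.1308]
orientation: [-0.001, 0.707, 0.708, 0.0]
wrist_force: [0.4, -0.7, -0.6]
finger_gap: 0.0395
```

Emit:
play_rows --moves '[{"claw": 3.5,"delta_pos": [0,0,3],"twist": 0},{"claw": 3.5,"delta_pos": [0,0,7],"twist": 0},{"claw": 3.5,"delta_pos": [0,0,9.5],"twist": 0},{"claw": 3.5,"delta_pos": [0,0,11],"twist": 0},{"claw": 3.5,"delta_pos": [0,0,11.5],"twist": 0},{"claw": 3.5,"delta_pos": [0,0,11.8],"twist": 0},{"claw": 3.5,"delta_pos": [0,0,12],"twist": 0},{"claw": 3.5,"delta_pos": [0,0,12],"twist": 0},{"claw": 3.5,"delta_pos": [0,0,12],"twist": 0}]'

```text
clock: 15.15
tcp_pos: [0.4787, -0.1273, 0.012]
orientation: [0.001, 0.707, 0.707, 0.0]
wrist_force: [0.7, -0.2, 0.9]
finger_gap: 0.0392
```

Emit:
play_rows --moves '[{"claw": 3.5,"delta_pos": [0,0,0.05],"twist": 0},{"claw": 4.3,"delta_pos": [0,0,0.05],"twist": 0},{"claw": 5,"delta_pos": [0,0,0.05],"twist": 0},{"claw": 6,"delta_pos": [0,0,0.05],"twist": 0},{"claw": 6,"delta_pos": [0,0,0.05],"twist": 0},{"claw": 6,"delta_pos": [0,0,0.05],"twist": 0},{"claw": 6,"delta_pos": [0,0,-2],"twist": 0},{"claw": 6,"delta_pos": [0,0,-5],"twist": 0},{"claw": 6,"delta_pos": [0,0,-10],"twist": 0},{"claw": 6,"delta_pos": [0,0,-12],"twist": 0},{"claw": 6,"delta_pos": [0,0,-12],"twist": 0}]'

```text
clock: 16.52
tcp_pos: [0.4794, -0.1276, 0.133]
orientation: [0.002, 0.707, 0.707, 0.001]
wrist_force: [0.7, 0.4, 0.5]
finger_gap: 0.0602
```

Emit:
play_rows --moves '[{"claw": 6,"delta_pos": [4,0,0],"twist": 0},{"claw": 6,"delta_pos": [10,-0.5,0],"twist": 0},{"claw": 6,"delta_pos": [16,-1,0],"twist": 0},{"claw": 6,"delta_pos": [21,-1.5,0],"twist": 0},{"claw": 6,"delta_pos": [24,-1.5,0],"twist": 0},{"claw": 6,"delta_pos": [24.8,-1.5,0],"twist": 0},{"claw": 6,"delta_pos": [24.8,-1.5,0],"twist": 0},{"claw": 6,"delta_pos": [24.8,-1.5,0],"twist": 0},{"claw": 6,"delta_pos": [24.8,-1.5,0],"twist": 0}]'

```text
clock: 17.65
tcp_pos: [0.4632, 0.12, 0.1312]
orientation: [0.0, 0.708, 0.706, -0.0]
wrist_force: [-0.5, 0.2, -0.0]
finger_gap: 0.0596
```

```bash
python3 look.py pics/w4.png
```

```text
{'clock': np.float64(17.65), 'tcp_pos': array([0.4632, 0.12  , 0.1312]), 'orientation': array([ 0.000e+00,  7.077e-01,  7.065e-01, -1.000e-04]), 'finger_gap': np.float64(0.0596)}
orange [430   0  42  10 292] [449.   4.] z.045: [0.566 0.251] z.015: [0.58  0.259]
orange [ 253   55   58   63 2814] [282.  86.] z.045: [0.463 0.204] z.015: [0.463 0.206]
orange [ 252  175   53   57 2359] [279. 203.] z.045: [0.461 0.124] z.015: [0.461 0.116]
lamp1 0.93 [420.   0. 479.  12.] [0.574 0.254]
lamp1 0.91 [332. 292. 364. 353.] [0.519 0.013]
lamp1 0.73 [541. 156. 558. 202.] [0.665 0.138]
lamp1 0.66 [252.  53. 314. 116.] [0.464 0.206]
lamp1 0.57 [248. 173. 307. 235.] [0.46  0.118]
```

Emit:
play_rows --moves '[{"claw": 6,"delta_pos": [0,-0.2,4],"twist": 0},{"claw": 6,"delta_pos": [0,-0.2,7],"twist": 0},{"claw": 6,"delta_pos": [0,-0.2,9.5],"twist": 0},{"claw": 6,"delta_pos": [0,-0.2,11.3],"twist": 0},{"claw": 6,"delta_pos": [0,-0.2,12],"twist": 0},{"claw": 6,"delta_pos": [0,-0.2,12],"twist": 0},{"claw": 5,"delta_pos": [0,-0.2,12],"twist": 0},{"claw": 4.5,"delta_pos": [0,-0.2,12],"twist": 0},{"claw": 4.2,"delta_pos": [0,-0.2,12],"twist": 0},{"claw": 3.8,"delta_pos": [0,-0.2,12],"twist": 0},{"claw": 3.5,"delta_pos": [0,-0.2,12],"twist": 0},{"claw": 3.5,"delta_pos": [0,-0.2,12],"twist": 0}]' --force 20

```text
clock: 19.3
tcp_pos: [0.4615, 0.121, 0.0119]
orientation: [0.0, 0.707, 0.707, 0.0]
wrist_force: [-0.5, -0.3, 5.3]
finger_gap: 0.0395
```

Emit:
play_rows --moves '[{"claw": 3.5,"delta_pos": [0,0,0],"twist": 0},{"claw": 3.5,"delta_pos": [0,0,-0.5],"twist": 0},{"claw": 3.5,"delta_pos": [0,0,-1.5],"twist": 0},{"claw": 3.5,"delta_pos": [0,0,-4],"twist": 0},{"claw": 3.5,"delta_pos": [0,0,-7],"twist": 0},{"claw": 3.5,"delta_pos": [0,0,-10.5],"twist": 0},{"claw": 3.5,"delta_pos": [0,0,-12],"twist": 0},{"claw": 3.5,"delta_pos": [0,0,-12],"twist": 0},{"claw": 3.5,"delta_pos": [0,0,-12],"twist": 0}]'

```text
clock: 20.42
tcp_pos: [0.4602, 0.1209, 0.1301]
orientation: [-0.001, 0.707, 0.707, -0.001]
wrist_force: [-0.4, 0.3, -0.7]
finger_gap: 0.0395
```

Emit:
play_rows --moves '[{"claw": 3.5,"delta_pos": [-3,0,0],"twist": 0},{"claw": 3.5,"delta_pos": [-8,0,0],"twist": 0},{"claw": 3.5,"delta_pos": [-13,0.1,0],"twist": 0},{"claw": 3.5,"delta_pos": [-18,0.2,0],"twist": 0},{"claw": 3.5,"delta_pos": [-23,0.3,0],"twist": 0},{"claw": 3.5,"delta_pos": [-28,0.3,0],"twist": 0},{"claw": 3.5,"delta_pos": [-32.5,0.3,0],"twist": 0},{"claw": 3.5,"delta_pos": [-34.2,0.3,0],"twist": 0},{"claw": 3.5,"delta_pos": [-34.2,0.3,0],"twist": 0},{"claw": 3.5,"delta_pos": [-34.2,0.3,0],"twist": 0},{"claw": 3.5,"delta_pos": [-34.2,0.3,0],"twist": 0}]'

```text
clock: 21.8
tcp_pos: [0.464, -0.2195, 0.1312]
orientation: [-0.0, 0.706, 0.708, 0.0]
wrist_force: [0.2, 0.2, -0.6]
finger_gap: 0.0393
```

Emit:
play_rows --moves '[{"claw": 3.5,"delta_pos": [0,0,3],"twist": 0},{"claw": 3.5,"delta_pos": [0,0,7],"twist": 0},{"claw": 3.5,"delta_pos": [0,0,9.5],"twist": 0},{"claw": 3.5,"delta_pos": [0,0,11],"twist": 0},{"claw": 3.5,"delta_pos": [0,0,11.5],"twist": 0},{"claw": 3.5,"delta_pos": [0,0,11.8],"twist": 0},{"claw": 3.5,"delta_pos": [0,0,12],"twist": 0},{"claw": 3.5,"delta_pos": [0,0,12],"twist": 0},{"claw": 3.5,"delta_pos": [0,0,12],"twist": 0}]'

```text
clock: 22.92
tcp_pos: [0.4645, -0.2214, 0.0119]
orientation: [0.001, 0.707, 0.707, 0.0]
wrist_force: [0.6, 0.1, 1.8]
finger_gap: 0.0394
```

Emit:
play_rows --moves '[{"claw": 3.5,"delta_pos": [0,0,0.05],"twist": 0},{"claw": 4.3,"delta_pos": [0,0,0.05],"twist": 0},{"claw": 5,"delta_pos": [0,0,0.05],"twist": 0},{"claw": 6,"delta_pos": [0,0,0.05],"twist": 0},{"claw": 6,"delta_pos": [0,0,0.05],"twist": 0},{"claw": 6,"delta_pos": [0,0,0.05],"twist": 0},{"claw": 6,"delta_pos": [0,0,-2],"twist": 0},{"claw": 6,"delta_pos": [0,0,-5],"twist": 0},{"claw": 6,"delta_pos": [0,0,-10],"twist": 0},{"claw": 6,"delta_pos": [0,0,-16],"twist": 0},{"claw": 6,"delta_pos": [0,0,-21],"twist": 0},{"claw": 6,"delta_pos": [0,0,-21],"twist": 0}]'

```text
clock: 24.42
tcp_pos: [0.4663, -0.2225, 0.2259]
orientation: [0.004, 0.707, 0.707, 0.001]
wrist_force: [-0.2, 0.6, -0.7]
finger_gap: 0.0597
```

```bash
python3 look.py pics/w5.png; python3 - <<'E'
from h import *
for n in("side","scene"): snap(n,f"pics/{n}2.png")
a=cv2.imread('pics/scene2.png')[110:270,150:370];b=cv2.imread('pics/side2.png')[130:380,140:420]
w=cv2.imread('pics/w5.png')
r=lambda x:cv2.resize(x,(400,300),interpolation=2)
cv2.imwrite('pics/fin.png',np.vstack([np.hstack([r(a),r(b)]),np.hstack([r(w),r(w)*0])]))
E
```

```text
{'clock': np.float64(24.425), 'tcp_pos': array([ 0.4663, -0.2225,  0.2259]), 'orientation': array([0.0044, 0.7071, 0.7071, 0.0008]), 'finger_gap': np.float64(0.0597)}
orange [540   9  20  35 250] [551.  26.] z.045: [ 0.706 -0.083] z.015: [ 0.728 -0.077]
orange [ 272   60   41   44 1420] [292.  82.] z.045: [ 0.477 -0.129] z.015: [ 0.479 -0.127]
orange [ 371   74   47   43 1615] [394.  95.] z.045: [ 0.572 -0.141] z.015: [ 0.582 -0.14 ]
orange [ 331  150   37   37 1079] [349. 168.] z.045: [ 0.534 -0.21 ] z.015: [ 0.54  -0.215]
orange [ 259  158   38   40 1196] [278. 178.] z.045: [ 0.464 -0.219] z.015: [ 0.464 -0.225]
orange [346 339  12  19  93] [351. 349.] z.045: [ 0.548 -0.42 ] z.015: [ 0.556 -0.445]
orange [413 373  11  31 135] [417. 389.] z.045: [ 0.631 -0.477] z.015: [ 0.646 -0.507]
lamp1 0.83 [369.  74. 417. 116.] [ 0.577 -0.14 ]
lamp1 0.76 [258. 156. 299. 202.] [ 0.465 -0.224]
lamp1 0.59 [269.  62. 315. 107.] [ 0.478 -0.131]
reflector1 0.62 [328. 146. 371. 188.] [ 0.542 -0.214]
reflector1 0.61 [535.   0. 559.  46.] [ 0.726 -0.073]
```

View pics/fin.png

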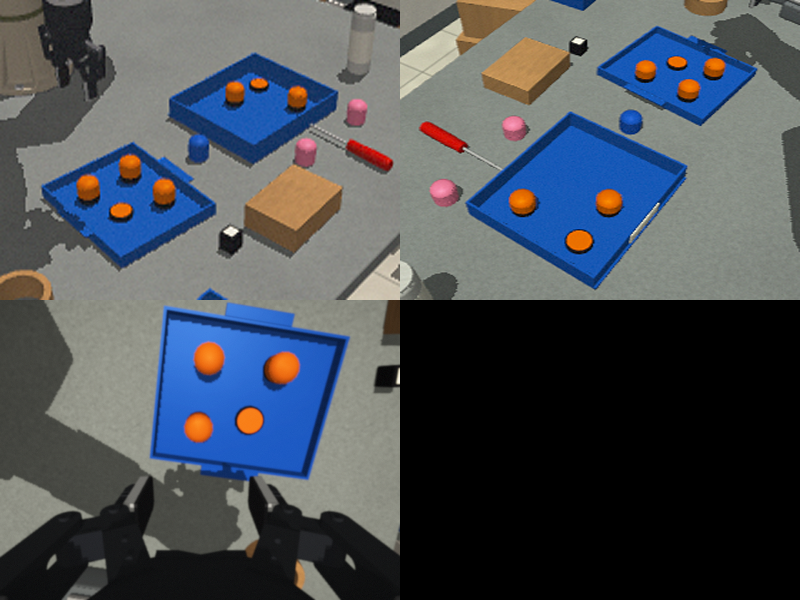

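All three views show three upright lamps and the untouched reflector in the tray. The bin holds two upright lamps and its reflector, and the bystanders are unmoved. The gripper is clear of everything.

```bash
python3 -c "
from h import *
print(env.hand_in())"
```

```text
the job is handed in; nothing more can be done
None
```

I moved three lamps from the stock bin into the order tray, which held only a reflector at the start, and handed the job in at about 24.6 s. I gripped at the 20 N minimum (10 N a finger) and lowered each lamp back to its grasp height before letting go.

- **Tray:** the last wrist view puts the three lamps at about (0.577, -0.140), (0.478, -0.130) and (0.464, -0.222), all upright. Its reflector measured (0.542, -0.214), against (0.543, -0.216) at the start.
- **Stock bin:** the side and scene views show two upright lamps and the reflector left in it.
- **Bystanders:** those in view, including the pink and blue look-alikes, appear unmoved. I checked these by eye only.
- **Forces:** the highest wrist force reported at the end of a move was about 6 N. I did not read forces during the moves.

No check failed or disagreed. The networks reported the look-alikes as lamps and one other object as a reflector; I ruled these out by position and colour.

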